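Funnel the measured slugs into the sample jar

ROBOT

A 6-joint arm with a two-finger parallel gripper is mounted at the origin on the work surface. World frame = base frame: x ahead of the robot, y to its left, z up, the work surface at z = 0. Lengths are in mm, angles in rad, forces in N, time in s.
With the tool pointing down it reaches from about 300 to 775 mm from the base axis. Payload 14.6 kg.
Tool frame: the origin (TCP) lies between the finger pads; the fingertips stand manip.tip_reach ahead of it and the grasp point (between the pads) lies 5 mm behind it (manip.tip_reach is the distance from the TCP to the fingertips, in mm); z points along the fingers, y is the line along which they close (so a half turn about z gives the same grasp; the last joint's range is limited). The gripper opens to 94 mm and grips with 3 to 60 N. Pads are 16 mm wide; open, the fingers measure 119 mm over their backs; the gripper's body (75 mm by 177 mm) begins 78 mm behind the grasp point.
Start: joints at [1.231, 0.3, 1.521, -0, 1.321, -0.067], TCP at [148.184, 529.652, 219.446] pointing down, gripper open.
Joint ranges: [-3.03, 3.03], [-0.79, 2.21], [0.23, 2.52], [-1.04, 4.18], [0, 3.07], [-2.55, 2.55]. Speed limits (rad/s): [2.22, 2.22, 2.57, 3.14, 3.14, 3.14].

INTERFACE

Orientations are given as [roll, pitch, yaw] about the fixed x, y, z axes, in that order (R = Rz(yaw) Ry(pitch) Rx(roll)).
In Python, from cell import manip gives the robot as it stands. The module is installed in compiled form; this text tells all that it offers.
- The arm moves only by the shell command python3 -m creep 'ROWS' [FORCE]. ROWS is JSON, a list of rows, each a list of 3 entries, a list of its own where there are three numbers: the opening, from -1 (shut) to 1 (fully open), then the shift along the tool's x, y, z in cm, then the turn about the tool's z in units of 5 degrees (1.0 is 5 degrees). In form: [[grip, [tx, ty, tz], roll], ...]. A call has 1 to 12 rows; each row is the pose to reach, as a shift and turn from the pose commanded when the call began, along the tool's axes at that moment; what a row does not reach only later rows make up. A row lasts 1/10 s, in which the tool goes at most 50 mm and 8.59 degrees, less where a joint would pass 70% of its speed; a pose out of reach is approached as far as the arm can. A call with a gripper value outside its range is refused whole. The fingers move at their own pace and stop on an object; FORCE is the grip in N (left out, the last holds). Time passes only in rows, so rows that repeat a pose let the fingers close. It gives the time, the measured TCP pose, the force, the opening and the grip force at its end, in the units of the state.
- manip.read_state(): the state, without advancing time (a new reading comes with each control period).
- manip.camera(name): name is "scene" or "top" or "wrist"; returns the picture (480x640x3 uint8, red, green, blue); there is no depth.
- manip.camera_params(name): a dict with "fovy" (degrees; the focal length in pixels is half the picture's height over the tangent of half this angle, whatever the lens; pixels are square), "cx", "cy" (the principal point, pixels), "k1" (the pictures are not rectified: a ray, as slopes to the right and down, at radius r is drawn at 1 + k1 r^2 times it, then the intrinsics apply), "origin" and "attitude" of the camera in the world. Camera axes: x right, y down, z forward; pixel columns grow to the right and rows downward; lengths in mm; the calibration is good to about 2 mm. A picture is of the moment at which its call begins: read the wrist's pose just before it. camera_params takes no time and is no camera call; for the wrist camera it gives the pose at the moment of the call.
- manip.sign_off(): hands the job in; it is judged then, once.
The state is a dict: "clock": time; "joints": joint angles; "qd": joint speeds; "effort": joint torques, N m; "eef_pos": TCP position; "eef_rot": TCP orientation; "wrist_force": force on the tool from outside, world axes, zero at the start; "moment": the same for the moment, N m; "finger_gap": finger opening in mm; "finger_force": force on a finger pad.
Only numpy, scipy, OpenCV 4.12 (cv2) and the standard library are available. Lean on these libraries where they do the work, as an engineer would, in place of code of your own. Each camera call takes 0.05 s, during which the arm holds its last target. There are 200 camera calls.

TASK

Six measured steel slugs lie in the scoop. Swing the funnel arm right round to its stop over the jar that has no lid, then tip the scoop over the funnel so that all six slugs drop through it into that jar, and set the empty scoop down upright on the bench and let go. Leave the funnel over the jar, both jars standing where they are, and the other things on the bench undisturbed.

Things in the scene. Friction and masses are not known exactly. Their poses are not given: they have to be found in the camera images.
- funnel_arm (a joint): Swing angle of the level aluminium arm that carries the funnel, about a vertical post on the stand. Hard stops at -0.48 and +0.48 rad, one over each jar place; it starts somewhere near the middle. 0 = the arm points along the stand's own -x; positive is counter-clockwise seen from above. Light friction (about 3.5 N at the knob); stays where left.
- swing_pivot (a point): Point on the vertical swing axis of the arm, at the post, 108 mm above the bench (underside of the arm).
- swing_knob (a point): Centre of the top face of the upright round black knob on the arm: 24 mm diameter, standing 33 mm clear of the arm's bar, top 153 mm above the bench, 60 mm from the swing axis towards the funnel.
- funnel_mouth (a point): Centre of the funnel's wide rim, 128 mm outer and about 120 mm inner diameter, 164 mm above the bench, 170 mm from the swing axis. The funnel is aluminium, 68 mm high: a cone 50 mm high over an 18 mm spout, its axis vertical, and is a part of the arm.
- funnel_outlet (a point): Centre of the lower end of the funnel's spout (42 mm bore, 48 mm outer), 96 mm above the bench, 8 mm above the rim of the open jar.
- stand: Fixed dark steel base plate 260 x 250 mm, 8 mm thick, with the steel post. Origin on the bench under the post (swing axis); the plate reaches from 205 mm on the -x side to 55 mm on the +x side, and 125 mm to each side in y. The two jar places are 151 mm in -x and 78 mm to either side in y.
- open_jar: Clear round jar without a lid: 62 mm outer and 56 mm inner diameter, 80 mm high, floor 5 mm thick, loose, standing on the base plate in one of the two jar places. Origin at the centre of its underside, z up.
- lidded_jar: The same clear jar closed by a flat steel lid 66 mm across (83 mm high), standing in the other place. Origin at the centre of its underside.
- scoop: Aluminium scoop on the bench, 0.25 kg more or less: flat tray 130 long (x) x 66 wide (y) x 34 mm high, floor 4 and walls 3 mm thick, side walls and back wall (+x), open at the front (-x). A straight black handle bar along x, 16 mm wide, 18 mm high, centred 85 mm above the underside, runs over it from x = -35 to +75 mm, held by an upright at the back. Origin: centre of the underside, z up.
- scoop_grip (a point): Point in the handle bar, on its axis, above about the centre of mass (10 mm behind the tray's middle, 85 mm above its underside). Axes as the scoop's.
- scoop_lip (a point): Middle of the front edge of the scoop's floor (upper face), 65 mm in front of the scoop's origin; there is no raised edge. Slugs start to slide out over it when the scoop is tipped nose-down by 12 to 25 degrees; 40 to 45 empties it.
- slug0: One of six like steel slugs, plain cylinders 18 mm in diameter and 16 mm long, 30 g, at the start standing on end on the scoop's floor. Origin at the centre of one end face, z along its axis.
- slug1: One of six like steel slugs, plain cylinders 18 mm in diameter and 16 mm long, 30 g, at the start standing on end on the scoop's floor. Origin at the centre of one end face, z along its axis.
- slug2: One of six like steel slugs, plain cylinders 18 mm in diameter and 16 mm long, 30 g, at the start standing on end on the scoop's floor. Origin at the centre of one end face, z along its axis.
- slug3: One of six like steel slugs, plain cylinders 18 mm in diameter and 16 mm long, 30 g, at the start standing on end on the scoop's floor. Origin at the centre of one end face, z along its axis.
- slug4: One of six like steel slugs, plain cylinders 18 mm in diameter and 16 mm long, 30 g, at the start standing on end on the scoop's floor. Origin at the centre of one end face, z along its axis.
- slug5: One of six like steel slugs, plain cylinders 18 mm in diameter and 16 mm long, 30 g, at the start standing on end on the scoop's floor. Origin at the centre of one end face, z along its axis.
- caliper: Bystander: digital caliper lying flat, 200 mm long. Leave it alone.
- plug_gauge: Bystander: steel plug gauge, 40 mm diameter, 95 mm high, standing on end. Leave it alone.
- screwdriver: Bystander: screwdriver 180 mm long, lying. Leave it alone.
- spray: Bystander: white bottle, 60 mm diameter, 170 mm high. Leave it alone.
- brush: Bystander: brush 170 mm long, lying. Leave it alone.
There are look-alikes about, which are no part of the job. Leave any pink or yellow look-alike of the scoop alone. Leave any yellow look-alike of the open_jar alone.

How it is judged:
By the outcome, as a careful person would: the job done as asked, in the order asked, and still so for the second after the job is handed in, with the robot touching nothing.
It also fails if it takes over 72 s, if anything falls off the work surface, if the arm or the gripper's body presses on something with over 40 N, if the wrist force passes 120 N, or if a joint passes its speed limit or range.

## Working session

There is one attempt and no reset: what is moved stays moved. The work goes in short steps, Python scripts to look and compute and a shell command to move; the robot and the scene stay as the last step left them, time stands still between calls to the robot, and variables do not carry over. Pictures are saved under pics/ and viewed, at most 10 in all, crops included, and the job is handed in when it is done.

```bash
mkdir -p pics; python3 - <<'E'
from cell import manip
import cv2, json
print(manip.read_state(), manip.tip_reach)
for n in ("scene","top","wrist"):
    print(n, manip.camera_params(n))
    im=manip.camera(n); cv2.imwrite(f"pics/{n}0.png",im[...,::-1])
E
```

```text
{'clock': 0.0, 'joints': array([ 1.23136465e+00,  3.00479695e-01,  1.52160959e+00, -2.13589320e-05,
        1.32070130e+00, -6.65986117e-02]), 'qd': array([ 0.0019186 , -0.00123783, -0.00022664, -0.00144887,  0.00011867,
       -0.00040146]), 'effort': array([-1.18031963e-03, -5.31807232e+01, -3.52739275e+01,  7.07697007e-02,
        2.44154624e-02, -1.25396450e-04]), 'eef_pos': array([148.12413006, 529.40920622, 218.86954907]), 'eef_rot': array([-3.14039600e+00, -5.90795721e-05,  2.86876485e+00]), 'wrist_force': array([-1.05170579,  0.29911535,  0.80585727]), 'moment': array([-0.0235385 ,  0.03769573,  0.02215006]), 'finger_force': 0.0, 'finger_gap': 93.93929097949486} 14.0
scene {'fovy': 44.40079599275545, 'cx': 320.83277509231203, 'cy': 240.03271625036746, 'k1': -0.06972014350154275, 'origin': array([1078.19348656,  433.51851592, 1325.76878462]), 'attitude': array([-2.61391139,  0.0096424 ,  2.2062135 ])}
top {'fovy': 56.726520247893795, 'cx': 321.8526772336826, 'cy': 235.77234403112908, 'k1': -0.0041506801654101234, 'origin': array([ 409.25783571,    9.82148695, 1087.29841102]), 'attitude': array([-3.05244991,  0.00921664, -1.56370869])}
wrist {'fovy': 60.63092725944088, 'cx': 321.9130169524484, 'cy': 242.06471715893412, 'k1': -0.08478960499089593, 'origin': array([ 79.09153419, 548.76422998, 384.49533395]), 'attitude': array([2.88877041e+00, 9.00418832e-04, 1.29704383e+00])}
```

View pics/top0.png

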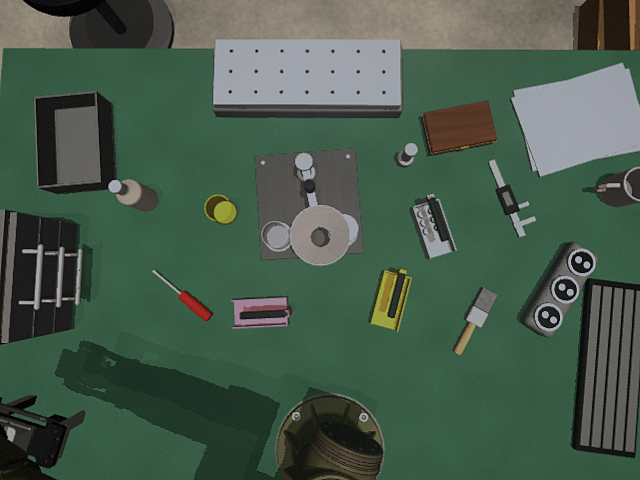

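View pics/scene0.png

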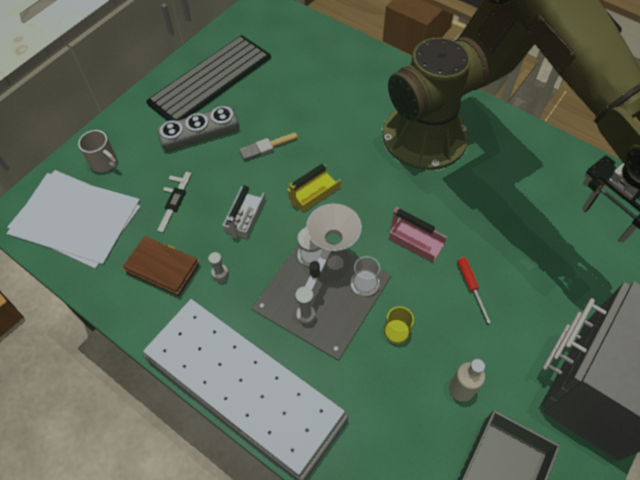

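The real scoop candidates in the top view: aluminium one at (433,225), with slugs; pink at (261,312) and yellow at (391,298) are look-alikes. Jars: open clear at (276,236), lidded at (345,230) half under the funnel, yellow look-alike at (221,209). I choose the aluminium scoop and the clear open jar. I'll check both in one close crop.

```bash
cat > h.py <<'E'
import numpy as np, cv2
from scipy.spatial.transform import Rotation as R
from cell import manip
def ray(P,u,v):
    f=240/np.tan(np.radians(P['fovy'])/2)
    d=np.array([(u-P['cx'])/f,(v-P['cy'])/f]); s=d.copy()
    for _ in range(20): s=d/(1+P['k1']*(s@s))
    return R.from_euler('xyz',P['attitude']).apply([s[0],s[1],1])
def at(P,u,v,z):
    d=ray(P,u,v); o=np.array(P['origin']); return o+d*(z-o[2])/d[2]
def proj(P,X):
    f=240/np.tan(np.radians(P['fovy'])/2)
    c=R.from_euler('xyz',P['attitude']).inv().apply(np.asarray(X,float)-P['origin'])
    s=c[:2]/c[2]; s=s*(1+P['k1']*(s@s)); return s*f+[P['cx'],P['cy']]
E
python3 - <<'E'
import cv2, numpy as np
t=cv2.imread('pics/top0.png'); s=cv2.imread('pics/scene0.png')
a=cv2.resize(t[180:270,400:470],None,fx=5.7,fy=5.7,interpolation=cv2.INTER_CUBIC)[:513,:399]
b=cv2.resize(s[170:250,215:285],None,fx=5.7,fy=5.7,interpolation=cv2.INTER_CUBIC)[:456,:399]
b=cv2.copyMakeBorder(b,0,a.shape[0]-b.shape[0],0,0,0)
cv2.imwrite('pics/c1.png',np.hstack([a,b]))
a=cv2.resize(t[140:270,250:370],None,fx=3.33,fy=3.33*1,interpolation=cv2.INTER_CUBIC)
b=cv2.resize(s[195:355,250:400],None,fx=2.66,fy=2.66,interpolation=cv2.INTER_CUBIC)
h=max(a.shape[0],b.shape[0])
a=cv2.copyMakeBorder(a,0,h-a.shape[0],0,0,0);b=cv2.copyMakeBorder(b,0,h-b.shape[0],0,0,0)
cv2.imwrite('pics/c2.png',np.hstack([a,b]));print(a.shape,b.shape)
E
```

```text
(433, 400, 3) (433, 399, 3)
```

View pics/c1.png

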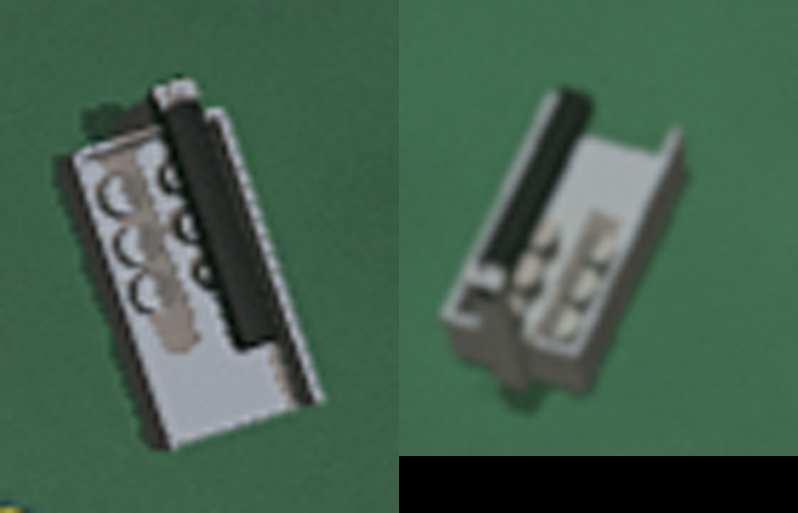

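View pics/c2.png

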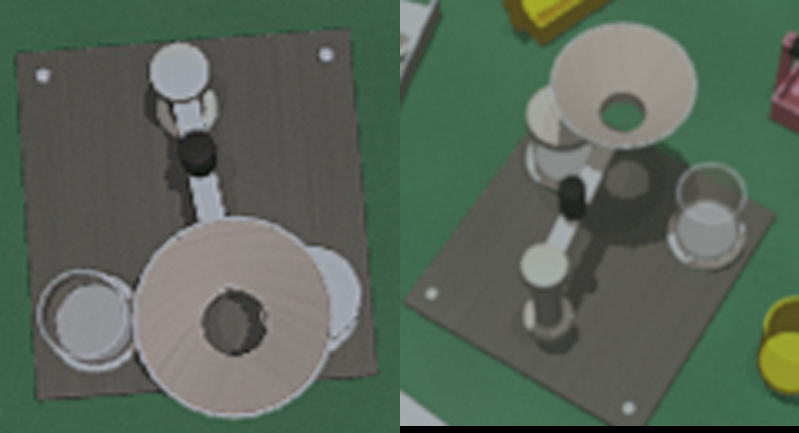

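Aluminium scoop has its open front toward the robot (crop 245,425), back at (150,130), six slugs near the back; open jar is the left (world +y) one at top pixel (274,236), lidded one right, under the funnel. Now compute positions.

```bash
cat >> h.py <<'E'
def tri(Ps,uvs):
    A=[];b=[]
    for P,(u,v) in zip(Ps,uvs):
        d=ray(P,u,v); d/=np.linalg.norm(d); M=np.eye(3)-np.outer(d,d); A.append(M); b.append(M@P['origin'])
    return np.linalg.lstsq(np.vstack(A),np.hstack(b),rcond=None)[0]
E
python3 - <<'E'
from h import *
np.set_printoptions(precision=1,suppress=True)
T=manip.camera_params('top');S=manip.camera_params('scene')
c2=lambda p:(p[0]/3.333+250,p[1]/3.333+140); c1=lambda p:(p[0]/5.7+400,p[1]/5.7+180)
s2=lambda p:((p[0]-400)/2.66+250,p[1]/2.66+195); s1=lambda p:((p[0]-399)/5.7+215,p[1]/5.7+170)
c=[at(T,*c2(p),8) for p in [(18,52),(350,30),(376,374),(36,400)]]
for x in c: print('plate',x)
cen=sum(c)/4; ex=(c[0]+c[1]-c[2]-c[3]); ex/=np.linalg.norm(ex); ey=np.cross([0,0,1],ex)
piv=cen+75*ex; print('pivot',piv,'yaw',np.arctan2(ex[1],ex[0]))
for s in (1,-1): print('jar place',s,piv-151*ex+78*s*ey)
print('open jar rim',at(T,*c2((86,320)),88), 'scene rim',at(S,*s2((711,193)),88))
print('post', tri([T,S],[c2((180,70)),s2((545,265))]))
k=at(T,*c2((198,146)),153);f=at(T,*c2((232,316)),164)
print('knob',k,at(S,*s2((572,184)),153),'fun',f,at(S,*s2((624,85)),164), np.linalg.norm((k-piv)[:2]),np.linalg.norm((f-piv)[:2]))
for q in (k,f): print('swing',np.arctan2(-(q-piv)@ey,-(q-piv)@ex))
th=-.48
u=-np.cos(th)*ex-np.sin(th)*ey
print('final knob',piv+60*u,'final funnel',piv+170*u)
w=[at(T,*c1(p),34) for p in [(170,447),(322,402),(225,108),(72,157)]]
for x in w: print('scoop',x)
bx=(w[2]+w[3]-w[0]-w[1]);o=sum(w)/4;print('len',np.linalg.norm(bx)/2,'yaw',np.arctan2(bx[1],bx[0]),'o',o)
print('handle front',at(T,*c1((257,343)),94),'rear',at(T,*c1((175,88)),94))
ws=[at(S,*s1(p),34) for p in [(680,128),(578,352)]];print('scene right/left wall',ws)
E
```

```text
plate [704.4 186.8   8. ]
plate [722.2 -60.2   8. ]
plate [466.2 -79.3   8. ]
plate [445.6 168.3   8. ]
pivot [659.4  59.3   8. ] yaw 0.07267450148762461
jar place 1 [503.1 126.2   8. ]
jar place -1 [514.5 -29.4   8. ]
open jar rim [497.3 123.7  88. ] scene rim [501.1 128.9  88. ]
post [659.1  61.8 126.4]
knob [603.8  46.4 153. ] [593.7  44.9 153. ] fun [493.7  23.6 164. ] [493.4  26.9 164. ] 57.06193069088491 169.49573868711192
swing 0.1569076222151374
swing 0.139750970756422
final knob [604.3  83.1   8. ] final funnel [503.3 126.7   8. ]
scoop [ 451.2 -235.4   34. ]
scoop [ 470.3 -298.6   34. ]
scoop [ 593.5 -260.5   34. ]
scoop [ 572.4 -196.1   34. ]
len 128.1891592431482 yaw 0.30664042314100376 o [ 521.8 -247.7   34. ]
handle front [ 489.8 -256.1   94. ] rear [ 590.9 -225.4   94. ]
scene right/left wall [array([ 450.2, -233. ,   34. ]), array([ 572.5, -192.6,   34. ])]
```

```bash
cat > rel.py <<'E'
import sys; from h import *
# usage: rel.py x y z yaw -> row numbers (cm, 5deg units) from the measured pose
x,y,z,yaw=map(float,sys.argv[1:5]); s=manip.read_state(); r=R.from_euler('xyz',s['eef_rot'])
d=r.inv().apply(np.array([x,y,z])-s['eef_pos'])/10
a=np.degrees((s['eef_rot'][2]-yaw+np.pi)%(2*np.pi)-np.pi)/5
print('shift',d.round(2),'turn',round(a,2),'| pos',s['eef_pos'].round(1),s['eef_rot'].round(3),'gap',round(s['finger_gap'],1),'t',s['clock'],'F',s['wrist_force'].round(1),'q',s['joints'].round(2))
E
python3 -m creep '[[0.06,[-56.6,-34.3,0],32.9],[0.06,[-56.6,-34.3,0],32.9],[0.06,[-56.6,-34.3,0],32.9],[0.06,[-56.6,-34.3,0],32.9],[0.06,[-56.6,-34.3,0],32.9],[0.06,[-56.6,-34.3,0],32.9],[0.06,[-56.6,-34.3,0],32.9],[0.06,[-56.6,-34.3,0],32.9],[0.06,[-56.6,-34.3,0],32.9],[0.06,[-56.6,-34.3,0],32.9],[0.06,[-56.6,-34.3,0],32.9],[0.06,[-56.6,-34.3,0],32.9]]' 20
python3 rel.py 601 46.5 219 0
```

```text
clock: 1.35
eef_pos: [559.6, 90.1, 219.3]
eef_rot: [-3.141, 0.0, 1.062]
wrist_force: [0.2, 1.3, -0.5]
finger_gap: 50.0
finger_force: 0.0
shift [-1.79  5.74  0.03] turn 12.17 | pos [559.6  90.1 219.3] [-3.141  0.     1.062] gap 50.0 t 1.35 F [ 0.2  1.3 -0.5] q [0.09 0.34 1.47 0.   1.33 0.6 ]
```

```bash
python3 -m creep '[[0.06,[-1.8,5.7,0],12.2],[0.06,[-1.8,5.7,0],12.2],[0.06,[-1.8,5.7,0],12.2],[0.06,[-1.8,5.7,0],12.2],[0.06,[-1.8,5.7,0],12.2],[0.06,[-1.8,5.7,0],12.2],[0.06,[-1.8,5.7,0],12.2],[0.06,[-1.8,5.7,0],12.2],[0.06,[-1.8,5.7,0],12.2]]'
python3 rel.py 601 46.5 142 0
python3 - <<'E'
from h import *
P=manip.camera_params('wrist'); cv2.imwrite('pics/w1.png',manip.camera('wrist')[...,::-1])
for q in ([601,46.5,153],[493.5,25,164]): print(proj(P,q))
E
```

```text
clock: 2.25
eef_pos: [599.8, 48.7, 219.3]
eef_rot: [3.142, 0.0, 0.008]
wrist_force: [-0.2, 0.7, 0.2]
finger_gap: 49.8
finger_force: 0.0
shift [0.12 0.22 7.73] turn 0.09 | pos [599.8  48.7 219.3] [3.142 0.    0.008] gap 49.8 t 2.25 F [-0.2  0.7  0.2] q [0.02 0.42 1.36 0.   1.36 1.58]
[325.22745105 261.86051114]
[357.29114371 426.81980406]
```

View pics/w1.png

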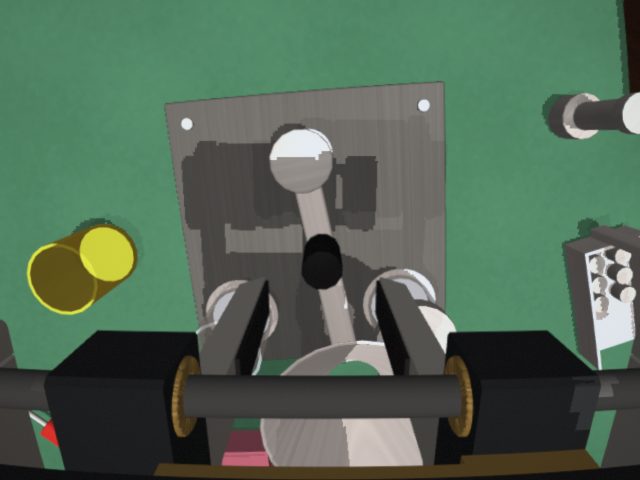

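The wrist view shows the knob at about (322,258), right between the fingers, as predicted. Descend and push the knob to +y.

```bash
python3 -m creep '[[0.06,[0.1,0.2,4],0],[0.06,[0.1,0.2,7.7],0],[0.06,[0.1,0.2,7.7],0],[0.06,[0.1,-1.2,7.7],0],[0.06,[0.1,-2.2,7.7],0],[0.06,[0.2,-3,7.7],0],[0.06,[0.3,-3.6,7.7],0],[0.06,[0.3,-4.1,7.7],0],[0.06,[0.4,-4.4,7.7],0],[0.06,[0.4,-4.6,7.7],0],[0.06,[0.4,-4.6,7.7],0]]'
python3 rel.py 604 100 142 0
```

```text
clock: 3.4
eef_pos: [603.8, 95.1, 142.6]
eef_rot: [-3.141, -0.0, 0.004]
wrist_force: [0.8, -0.3, 0.1]
finger_gap: 49.8
finger_force: 0.0
shift [ 0.03 -0.49  0.06] turn 0.05 | pos [603.8  95.1 142.6] [-3.141 -0.     0.004] gap 49.8 t 3.4 F [ 0.8 -0.3  0.1] q [0.1  0.5  1.42 0.   1.22 1.66]
```

```bash
python3 -m creep '[[0.06,[0,-0.2,0],0],[0.06,[0,-0.4,0],0]]'; python3 -m creep '[[0.06,[0,-0.2,0],0],[0.06,[0,-0.3,0],0]]'
python3 - <<'E'
from h import *
cv2.imwrite('pics/t1.png',manip.camera('top')[...,::-1]);
t=cv2.imread('pics/t1.png');w=manip.camera('wrist')[...,::-1]
a=cv2.resize(t[140:270,230:370],(430,400),interpolation=cv2.INTER_CUBIC);b=cv2.resize(w,None,fx=.57,fy=.57)
b=cv2.copyMakeBorder(b,0,400-b.shape[0],0,0,0)
cv2.imwrite('pics/c3.png',np.hstack([a,b]))
E
```

```text
clock: 3.6
eef_pos: [603.9, 98.5, 142.5]
eef_rot: [3.141, -0.0, 0.004]
wrist_force: [2.5, -4.2, 1.1]
finger_gap: 49.6
finger_force: 2.2
clock: 3.8
eef_pos: [603.8, 98.9, 142.3]
eef_rot: [3.137, 0.0, 0.003]
wrist_force: [0.8, -27.1, 0.6]
finger_gap: 49.9
finger_force: 13.5
```

View pics/c3.png

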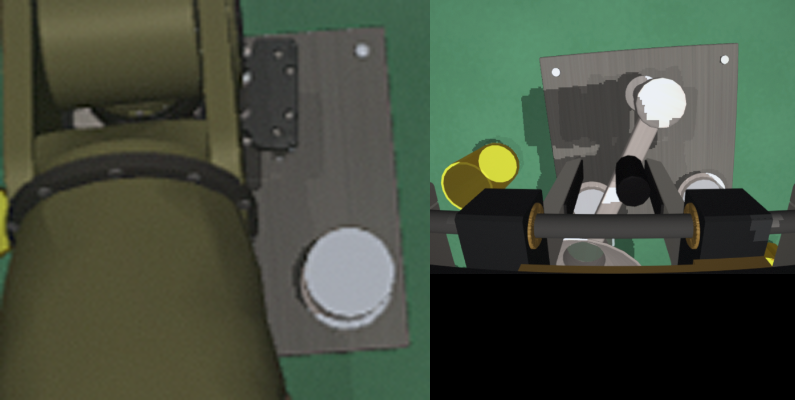

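The top view is blocked by the arm; the wrist view shows the arm swung toward the open jar, and the push force rose to 27 N: the stop. Back off, up, over to the scoop.

```bash
python3 -m creep '[[0.06,[0,1.2,0],0],[0.06,[0,1.2,0],0],[0.06,[0,1.2,-5],0],[0.06,[0,1.2,-10],0],[0.06,[0,1.2,-10],0]]'
python3 rel.py 584.5 -227 220 0.30
```

```text
clock: 4.4
eef_pos: [605.4, 90.7, 249.7]
eef_rot: [-3.14, -0.011, 0.005]
wrist_force: [0.3, -0.2, -0.8]
finger_gap: 50.1
finger_force: 0.0
shift [-2.27 31.76  2.89] turn -3.39 | pos [605.4  90.7 249.7] [-3.14  -0.011  0.005] gap 50.1 t 4.4 F [ 0.3 -0.2 -0.8] q [0.09 0.41 1.3  0.   1.42 1.65]
```

```bash
python3 -m creep '[[0.3,[-2,31.8,2.2],-3.4],[0.3,[-2,31.8,2.2],-3.4],[0.3,[-2,31.8,2.2],-3.4],[0.3,[-2,31.8,2.2],-3.4],[0.3,[-2,31.8,2.2],-3.4],[0.3,[-2,31.8,2.2],-3.4],[0.3,[-2,31.8,2.2],-3.4],[0.3,[-2,31.8,2.2],-3.4],[0.3,[-2,31.8,2.2],-3.4],[0.3,[-2,31.8,2.2],-3.4]]'
python3 rel.py 584.5 -227 80 0.30
python3 - <<'E'
from h import *
np.set_printoptions(precision=1,suppress=True)
P=manip.camera_params('wrist'); w=manip.camera('wrist')[...,::-1].copy(); cv2.imwrite('pics/w2raw.png',w)
o=np.array([521.5,-247.2,0]);r=R.from_euler('z',.30)
for x,y,z in [(75,8,94),(75,-8,94),(-35,8,94),(-35,-8,94),(65,33,34),(-65,33,34),(-65,-33,34),(65,-33,34)]:
    p=proj(P,o+r.apply([x,y,z])); cv2.circle(w,tuple(int(round(v)) for v in p),3,(0,0,255),1)
cv2.imwrite('pics/w2.png',w)
t=manip.camera('top')[...,::-1]; cv2.imwrite('pics/t2.png',t)
E
```

```text
clock: 5.4
eef_pos: [585.3, -226.9, 220.4]
eef_rot: [-3.141, -0.0, 0.302]
wrist_force: [0.2, -0.1, 0.6]
finger_gap: 61.1
finger_force: 0.0
shift [-9.000e-02 -1.000e-02  1.404e+01] turn 0.03 | pos [ 585.3 -226.9  220.4] [-3.141 -0.     0.302] gap 61.1 t 5.4 F [ 0.2 -0.1  0.6] q [-0.43  0.48  1.28  0.    1.39  0.84]
```

View pics/w2.png

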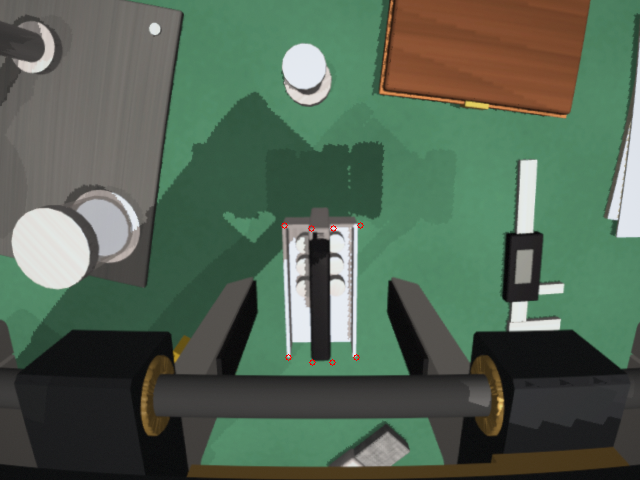

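Wrist view: scoop at (320,290) matches the predicted corners within 2 px, six slugs visible, handle between fingers. Descend and grip near the rear end of the handle, so that gravity can later tip the nose when the grip is eased.

```bash
python3 -m creep '[[0.3,[-0.1,-0.1,4],0],[0.3,[-0.1,-0.1,8],0],[0.3,[-0.1,-0.1,12],0],[0.3,[-0.1,-0.1,14],0],[0.3,[-0.1,-0.1,14],0],[-1,[-0.1,-0.1,14],0],[-1,[-0.1,-0.1,14],0],[-1,[-0.1,-0.1,14],0],[-1,[-0.1,-0.1,14],0],[-1,[-0.1,-0.1,14],0],[-1,[-0.1,-0.1,14],0]]' 55
python3 -m creep '[[-1,[0,0,-0.5],0],[-1,[0,0,-1],0],[-1,[0,0,-1.5],0],[-1,[0,0,-1.5],0],[-1,[0,0,-1.5],0]]'
python3 - <<'E'
from h import *
w=manip.camera('wrist')[...,::-1]
s=manip.camera('scene')[...,::-1]
cv2.imwrite('pics/s3.png',s)
b=cv2.resize(s[130:280,180:330],(480,480),interpolation=cv2.INTER_CUBIC)
a=cv2.resize(w[150:470,160:480],(320,320));a=cv2.copyMakeBorder(a,0,160,0,0,0)
cv2.imwrite('pics/c4.png',np.hstack([a,b])); print(manip.read_state()['moment'])
E
```

```text
clock: 6.6
eef_pos: [583.8, -227.6, 80.7]
eef_rot: [3.142, -0.0, 0.301]
wrist_force: [0.4, 2.1, 0.8]
finger_gap: 16.5
finger_force: 0.6
clock: 7.1
eef_pos: [583.7, -227.7, 95.5]
eef_rot: [3.142, -0.0, 0.301]
wrist_force: [-0.0, 0.0, -4.2]
finger_gap: 15.5
finger_force: 55.0
[ 0.02357174 -0.09283063 -0.0359281 ]
```

View pics/c4.png

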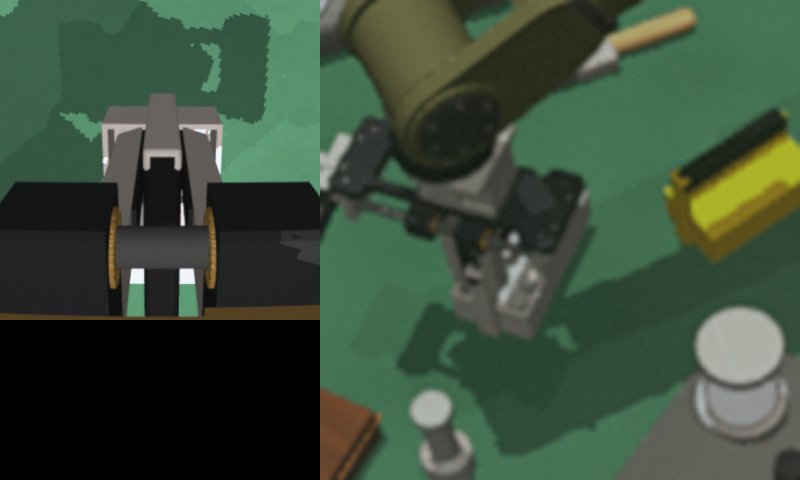

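Left panel: fingers closed on the handle's rear, tray visible and level behind them; the whole weight (4.2 N) hangs on the gripper. Lift further, slowly.

```bash
python3 -m creep '[[-1,[0,0,-1],0],[-1,[0,0,-3],0],[-1,[0,0,-5.5],0],[-1,[0,0,-8],0],[-1,[0,0,-10.5],0],[-1,[0,0,-13],0],[-1,[0,0,-15.5],0],[-1,[0,0,-18],0],[-1,[0,0,-20.5],0],[-1,[0,0,-22.5],0],[-1,[0,0,-23.5],0],[-1,[0,0,-23.5],0]]'
python3 - <<'E'
from h import *
np.set_printoptions(precision=3,suppress=True)
M=[]
for i in range(6):
    manip.camera('wrist'); M.append(np.r_[manip.read_state()['moment'],manip.read_state()['wrist_force']])
print(np.mean(M,0),np.std(M,0))
w=manip.camera('scene')[...,::-1]; cv2.imwrite('pics/s4.png',w)
E
python3 rel.py 592 154 330 0.3
```

```text
clock: 8.4
eef_pos: [583.9, -227.7, 331.9]
eef_rot: [3.14, -0.002, 0.301]
wrist_force: [-0.4, -0.0, -4.3]
finger_gap: 15.6
finger_force: 55.0
[ 0.031 -0.071 -0.015 -0.269  0.299 -4.929] [0.024 0.031 0.014 0.49  0.7   0.702]
shift [ 1.21e+01 -3.62e+01 -2.00e-02] turn 0.01 | pos [ 583.7 -227.6  329.7] [-3.141e+00  1.000e-03  3.010e-01] gap 15.4 t 8.75 F [-0.8  0.1 -4.3] q [-0.43  0.43  1.1  -0.    1.62  0.84]
```

```bash
python3 - <<'E'
from h import *
np.set_printoptions(precision=0,suppress=True)
P=manip.camera_params('wrist'); s=manip.read_state(); g=s['eef_pos']+[0,0,5]
r=R.from_euler('z',.301)
for t in (0,5,10,20,30):
    q=r*R.from_euler('y',-np.radians(t))  # nose (-x) down
    f=lambda x,y,z:proj(P,g+q.apply([x-65,y,z-85]))
    print(t,'backwall top',f(65,33,34),f(65,-33,34),'front wall top',f(-65,33,34),f(-65,-33,34),'handle rear top',f(75,0,94))
w=cv2.imread('pics/s4.png'); 
im=manip.camera('wrist')[...,::-1];cv2.imwrite('pics/w5.png',im)
g0=cv2.cvtColor(im,cv2.COLOR_BGR2GRAY)
# rows of profile along columns beside the fingers
for c in (270,278,368,376): print(c,g0[225:300,c])
E
```

```text
0 backwall top [261. 275.] [382. 275.] front wall top [270. 466.] [373. 466.] handle rear top [321. 300.]
5 backwall top [260. 267.] [382. 267.] front wall top [272. 448.] [371. 448.] handle rear top [321. 303.]
10 backwall top [260. 260.] [383. 259.] front wall top [273. 429.] [370. 429.] handle rear top [321. 306.]
20 backwall top [258. 245.] [384. 245.] front wall top [275. 394.] [368. 394.] handle rear top [321. 312.]
30 backwall top [257. 232.] [385. 232.] front wall top [277. 360.] [366. 360.] handle rear top [321. 318.]
270 [ 68  69  69  69  70  73  85 103 113 115 116 116 116 116 115 115 117 117
 117 118 117 116 116 115 114 115 116 116 116 115 113 104  96  95  93  93
  94  93  92  93  92  91  91  92  90  92  93  96 117 151 167 169 168 155
 117  78  72  71  72  73  72  71  72  71  72  73  71  72  72  72  71  72
  75  75  76]
278 [ 70  69  69  69  69  68  69  69  69  69  69  69  70  69  70  67  68  69
  69  69  68  69  69  68  69  69  68  69  69  68  73  86  94  95  93  93
  93  92  93  92  91  91  91  91  90  92  92  96 116 150 167 168 169 170
 177 182 183 187 178 141 101  89  86  85  84  86  86  85  86  86  85  85
  86  86  86]
368 [116 116 116 117 115 117 117 117 118 115 117 117 116 116 116 116 115 115
 116 117 117 116 115 116 114 116 116 116 116 116 115 108 101  99  93  93
  92  92  94  94  91  91  90  93  92  93  94  94 109 145 169 172 171 171
 169 168 171 173 175 197 188 154 145 132 118 107  92  85  85  86  86  86
  85  86  86]
376 [126 126 126 125 126 125 125 126 126 124 126 126 126 125 126 124 122 122
 122 123 123 124 125 124 123 124 124 124 123 125 126 124 122 117 111 104
 101  95  94  92  93  91  91  91  91  92  93  93 101 139 168 171 172 168
 140 105  98  98  98  99 106 112 114 113 113 114 123 129 130 130 130 131
 147 193 217]
```

Back-wall top edge at row 273 vs 275 predicted for level: scoop is level. Carry gently over to the funnel.

```bash
python3 -m creep '[[-1,[0.2,-0.7,0],0],[-1,[0.6,-2,0],0],[-1,[1.2,-4,0],0],[-1,[2,-6,0],0],[-1,[2.6,-8,0],0],[-1,[3.3,-10,0],0],[-1,[4,-12,0],0],[-1,[4.6,-14,0],0],[-1,[5.3,-16,0],0],[-1,[6,-18,0],0],[-1,[6.6,-20,0],0],[-1,[7.3,-22,0],0]]'
python3 -m creep '[[-1,[0.7,-2,0],0],[-1,[1.4,-4,0],0],[-1,[2,-6,0],0],[-1,[2.7,-8,0],0],[-1,[3.3,-10,0],0],[-1,[4,-12,0],0],[-1,[4.5,-13.3,0],0],[-1,[4.8,-14,0],0],[-1,[4.8,-14.2,0],0],[-1,[4.8,-14.2,0],0]]'
cat > tilt.py <<'E'
from h import *
# estimate nose-down tilt from the back wall's top edge in the wrist picture
P=manip.camera_params('wrist'); s=manip.read_state(); g=s['eef_pos']+[0,0,5]; r=R.from_euler('z',s['eef_rot'][2])
im=manip.camera('wrist'); import sys
cv2.imwrite(f"pics/w_{s['clock']:.2f}.png",im[...,::-1])
ts=np.arange(-5,65,1.); hs=cv2.cvtColor(im,cv2.COLOR_RGB2GRAY).astype(float)
p=[proj(P,g+(r*R.from_euler('y',-np.radians(t))).apply([0,0,34-85]))[1] for t in ts]
out=[]
for c in (270,274,368,372):
    col=cv2.GaussianBlur(hs[:,c:c+1],(1,3),0)[:,0]; d=np.diff(col[150:300]); k=int(np.argmax(d)); out.append((150+k+.5,round(float(d[k]))))
row=np.median([o[0] for o in out]); print(out,'tilt',np.interp(-row,-np.array(p),ts).round(1),'gap',s['finger_gap'].round(1),'ff',s['finger_force'],'Fz',s['wrist_force'][2].round(2),'pos',s['eef_pos'].round(1),'M',s['moment'].round(3))
E
python3 tilt.py; python3 rel.py 592 154 330 .3
```

```text
clock: 10.0
eef_pos: [587.8, 6.0, 330.7]
eef_rot: [3.142, -0.0, 0.302]
wrist_force: [0.1, -0.0, -5.0]
finger_gap: 15.8
finger_force: 55.0
clock: 11.0
eef_pos: [592.0, 153.7, 330.4]
eef_rot: [3.141, 0.0, 0.301]
wrist_force: [0.0, -0.2, -4.6]
finger_gap: 15.6
finger_force: 55.0
shift [ 0.01 -0.06  0.05] turn 0.0 | pos [592.1 153.4 330.5] [3.141 0.    0.3  ] gap 15.6 t 11.05 F [-0.  -0.1 -4.7] q [ 0.19  0.39  1.15 -0.    1.6   1.46]Traceback (most recent call last):
  File "tilt.py", line 11, in <module>
    row=np.median([o[0] for o in out]); print(out,'tilt',np.interp(-row,-np.array(p),ts).round(1),'gap',s['finger_gap'].round(1),'ff',s['finger_force'],'Fz',s['wrist_force'][2].round(2),'pos',s['eef_pos'].round(1),'M',s['moment'].round(3))
                                                                                                        ^^^^^^^^^^^^^^^^^^^^^
AttributeError: 'float' object has no attribute 'round'
```

```bash
sed -i "s/s\['finger_gap'\].round(1)/round(float(s['finger_gap']),1)/; s/print(out,/print(/" tilt.py
python3 -m creep '[[-1,[0.3,0,0],0],[-1,[0.6,0,0],0]]' 35; python3 tilt.py
python3 -m creep '[[-1,[0,0,0],0],[-1,[0,0,0],0]]' 25; python3 tilt.py
```

```text
clock: 11.25
eef_pos: [598.1, 155.2, 330.6]
eef_rot: [3.142, -0.0, 0.3]
wrist_force: [0.3, 0.4, -4.4]
finger_gap: 15.8
finger_force: 35.0
tilt 9.1 gap 15.8 ff 34.979429841041565 Fz -4.43 pos [598.1 155.2 330.6] M [ 0.007 -0.046 -0.003]
clock: 11.5
eef_pos: [597.8, 155.6, 330.3]
eef_rot: [-3.142, 0.0, 0.301]
wrist_force: [-0.2, 0.3, -5.5]
finger_gap: 15.7
finger_force: 25.0
tilt 4.1 gap 15.7 ff 24.9992273747921 Fz -5.48 pos [597.8 155.6 330.3] M [ 0.058 -0.058 -0.019]
```

```bash
sed -i "s/print('tilt'/print(out,'tilt'/" tilt.py
python3 tilt.py
python3 -m creep '[[-1,[0,0,0],0],[-1,[0,0,0],0]]' 17; python3 tilt.py
python3 - <<'E'
import cv2,glob
for f in sorted(glob.glob('pics/w_*'))[-4:]:
    g=cv2.cvtColor(cv2.imread(f),cv2.COLOR_BGR2GRAY); print(f,g[225:300:2,270].tolist(),g[225:300:2,370].tolist())
E
```

```text
[(268.5, 22), (268.5, 22), (268.5, 22), (244.5, 43)] tilt 4.1 gap 15.6 ff 24.999317228794098 Fz -4.7 pos [597.8 155.6 330.4] M [ 0.094 -0.057 -0.008]
clock: 11.8
eef_pos: [597.7, 155.7, 330.5]
eef_rot: [3.142, 0.0, 0.301]
wrist_force: [0.3, 0.7, -4.2]
finger_gap: 16.0
finger_force: 17.0
[(191.5, 14), (248.5, 12), (217.5, 14), (213.5, 14)] tilt 44.1 gap 16.0 ff 16.999490931630135 Fz -4.2 pos [597.7 155.7 330.5] M [ 0.015 -0.027  0.027]
pics/w_11.25.png [77, 76, 75, 76, 76, 76, 76, 76, 75, 76, 77, 76, 75, 77, 76, 80, 91, 91, 91, 90, 88, 88, 87, 89, 114, 162, 161, 99, 70, 70, 70, 69, 69, 69, 69, 70, 70, 71] [108, 107, 106, 105, 106, 107, 108, 107, 105, 90, 105, 195, 233, 235, 235, 224, 102, 89, 89, 91, 90, 88, 89, 91, 105, 164, 166, 143, 115, 103, 104, 125, 129, 92, 75, 76, 81, 83]
pics/w_11.50.png [76, 76, 75, 76, 77, 76, 76, 76, 75, 75, 77, 76, 85, 95, 95, 95, 94, 94, 92, 92, 92, 94, 131, 161, 158, 86, 69, 69, 70, 70, 69, 69, 68, 70, 69, 70, 70, 70] [109, 107, 105, 106, 107, 106, 105, 106, 106, 93, 91, 167, 187, 97, 94, 94, 95, 93, 91, 93, 94, 95, 133, 164, 162, 120, 117, 146, 120, 102, 102, 103, 110, 84, 75, 77, 82, 81]
pics/w_11.55.png [76, 75, 74, 75, 76, 76, 77, 77, 75, 76, 76, 77, 94, 96, 95, 94, 95, 93, 94, 92, 93, 99, 151, 161, 136, 73, 69, 69, 70, 70, 70, 70, 70, 70, 69, 68, 70, 69] [109, 107, 106, 106, 105, 106, 107, 106, 104, 93, 91, 159, 108, 95, 94, 93, 96, 93, 93, 94, 95, 98, 153, 164, 149, 115, 114, 134, 120, 103, 98, 111, 110, 83, 75, 79, 81, 82]
pics/w_11.80.png [112, 112, 111, 111, 110, 109, 108, 109, 108, 110, 111, 115, 141, 148, 120, 69, 68, 68, 69, 69, 68, 68, 67, 68, 68, 67, 69, 71, 72, 73, 73, 77, 79, 87, 96, 101, 111, 118] [110, 110, 111, 113, 111, 109, 109, 110, 111, 113, 112, 116, 144, 151, 135, 108, 101, 97, 90, 85, 81, 78, 73, 78, 76, 70, 71, 71, 70, 69, 70, 69, 69, 69, 74, 76, 81, 81]
```

```bash
sed -i "s/(270,274,368,372)/(266,268,270,272)/; s/150:300/195:285/; s/(150+k/(195+k/" tilt.py
python3 tilt.py; python3 -m creep '[[-1,[0,0,0],0]]' 15; python3 tilt.py
```

```text
[(241.5, 9), (241.5, 9), (241.5, 9), (241.5, 9)] tilt 22.7 gap 15.9 ff 16.999403312802315 Fz -4.77 pos [597.8 155.7 330.5] M [ 0.014 -0.103 -0.019]
clock: 12.0
eef_pos: [597.8, 155.7, 330.5]
eef_rot: [3.142, -0.0, 0.301]
wrist_force: [0.7, -0.4, -4.2]
finger_gap: 16.0
finger_force: 15.0
[(243.5, 6), (259.5, 7), (275.5, 6), (231.5, 5)] tilt 15.6 gap 16.0 ff 14.999474734067917 Fz -4.22 pos [597.8 155.7 330.5] M [ 0.046 -0.015  0.021]
```

```bash
python3 - <<'E'
from h import *
import glob
w=cv2.imread(sorted(glob.glob('pics/w_*'))[-1]); s=manip.camera('scene')[...,::-1]; t=manip.camera('top')[...,::-1]
cv2.imwrite('pics/s6.png',s);cv2.imwrite('pics/t6.png',t)
a=cv2.resize(w[150:450,220:420],(400,600)); b=cv2.resize(s[160:310,290:490],(400,300),interpolation=cv2.INTER_CUBIC); c=cv2.resize(t[140:290,210:410],(400,300),interpolation=cv2.INTER_CUBIC)
cv2.imwrite('pics/c6.png',np.hstack([a,np.vstack([b,c])])); print(manip.read_state()['wrist_force'],manip.read_state()['clock'])
E
```

```text
[-0.21589162 -0.57521509 -3.63514208] 12.15
```

View pics/c6.png

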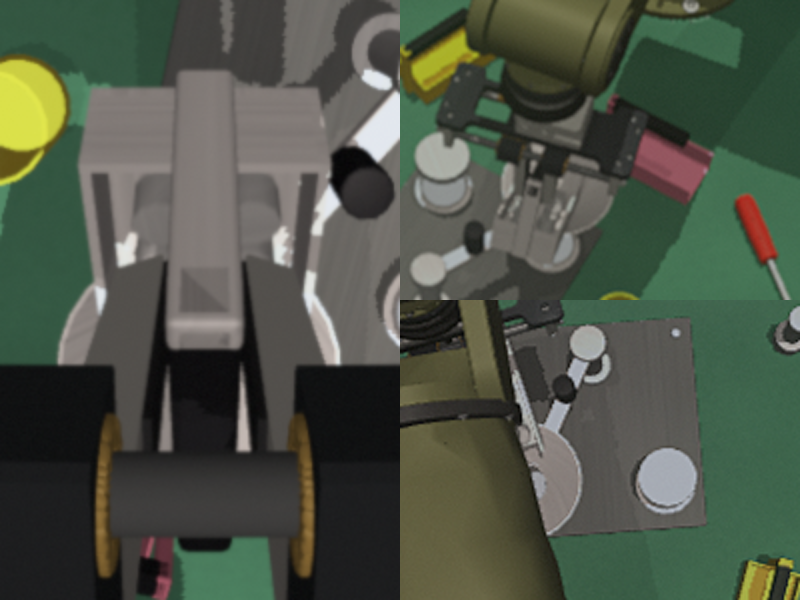

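The wrist panel shows back-wall edge at row ≈232 (tilt ≈30°), the scoop laterally centred over the funnel, some slugs still near the back. Shift the pivot forward so that the lip stays over the funnel and keep tilting.

```bash
python3 -m creep '[[-1,[-0.6,0,0],0],[-1,[-1.2,0,0],0],[-1,[-1.6,0,0],0],[-1,[-1.6,0,0],0]]' 13
cat > edge.py <<'E'
from h import *
T=manip.camera_params('top'); print('funnel right edge',at(T,301,230,164))
np.set_printoptions(precision=3,suppress=True)
M=[]
for i in range(4):
    im=manip.camera('wrist'); s=manip.read_state(); M.append(s['wrist_force'][2])
g=cv2.cvtColor(im,cv2.COLOR_RGB2GRAY); cv2.imwrite(f"pics/w_{s['clock']:.2f}.png",im[...,::-1])
print('Fz',np.mean(M),s['clock'],s['eef_pos'].round(1)); print(g[180:300:3,268].tolist()); print(g[180:300:3,276].tolist()); print(g[180:300:3,374].tolist())
E
python3 edge.py
```

```text
clock: 12.55
eef_pos: [582.0, 150.8, 331.0]
eef_rot: [3.142, -0.001, 0.301]
wrist_force: [0.7, 0.5, -2.4]
finger_gap: 15.9
finger_force: 13.0
funnel right edge [503.5542881   62.55666021 164.        ]
Fz -2.547045618715024 12.75 [582.6 151.  330.5]
[127, 144, 140, 138, 141, 138, 132, 127, 126, 127, 127, 125, 129, 130, 130, 128, 70, 67, 67, 65, 66, 68, 72, 81, 94, 107, 116, 128, 129, 130, 129, 129, 128, 132, 128, 140, 157, 136, 132, 129]
[124, 138, 134, 128, 129, 129, 129, 128, 126, 127, 126, 125, 129, 131, 131, 130, 129, 126, 126, 122, 112, 106, 92, 83, 72, 70, 68, 67, 68, 68, 66, 67, 71, 73, 76, 74, 74, 77, 78, 78]
[116, 132, 129, 125, 128, 128, 131, 128, 125, 127, 129, 129, 132, 130, 132, 131, 70, 66, 66, 66, 67, 64, 66, 67, 67, 68, 82, 108, 111, 113, 121, 128, 129, 130, 186, 220, 219, 221, 208, 193]
```

Weight fell from 4.4 to 2.5 N, i.e. about six slugs out. Jiggle a little over the funnel to be sure, then check before setting down.

```bash
python3 -m creep '[[-1,[-1.2,0,0],0],[-1,[-2.2,0,0],0],[-1,[-2.8,0,0],0],[-1,[-2,0,0],0],[-1,[-2.8,0,0],0],[-1,[-2,0,0],0],[-1,[-2.8,0,0],0],[-1,[-2.4,0,0],0],[-1,[-2.4,0,0],0],[-1,[-2.4,0,0],0]]' 9
python3 - <<'E'
from h import *
F=[]
for i in range(8):
    manip.camera('wrist'); F.append(manip.read_state()['wrist_force'][2])
print(np.mean(F),np.std(F)); s=manip.read_state(); P=manip.camera_params('wrist');g=s['eef_pos']+[0,0,5]; r=R.from_euler('z',.301)
for t in (30,40,45,50,55,60):
  f=lambda x,y,z:proj(P,g+(r*R.from_euler('y',-np.radians(t))).apply([x-65,y,z-85])).round()
  print(t,f(65,33,34),f(65,33,0),f(-65,33,34))
for n in('wrist','scene','top'): cv2.imwrite(f'pics/{n}7.png',manip.camera(n)[...,::-1])
g=cv2.cvtColor(cv2.imread('pics/wrist7.png'),cv2.COLOR_BGR2GRAY)
for c in (262,266,270,374): print(c,g[130:280:3,c].tolist())
E
```

```text
clock: 13.75
eef_pos: [559.7, 143.9, 330.4]
eef_rot: [-3.142, 0.0, 0.301]
wrist_force: [0.0, 0.3, -2.7]
finger_gap: 15.9
finger_force: 9.0
-2.7935270244560364 0.19279181960560948
30 [257. 232.] [263. 191.] [277. 360.]
40 [254. 220.] [260. 171.] [278. 327.]
45 [253. 215.] [259. 162.] [278. 311.]
50 [252. 210.] [257. 153.] [278. 295.]
55 [250. 205.] [255. 144.] [278. 279.]
60 [249. 202.] [252. 136.] [278. 263.]
262 [71, 69, 69, 71, 70, 70, 71, 71, 71, 71, 71, 70, 72, 71, 95, 106, 115, 130, 142, 140, 142, 143, 142, 139, 139, 127, 129, 132, 134, 131, 122, 121, 122, 123, 122, 122, 121, 115, 105, 91, 76, 152, 223, 209, 204, 133, 127, 130, 128, 125]
266 [70, 71, 71, 72, 71, 71, 71, 68, 70, 71, 71, 72, 70, 72, 141, 146, 144, 142, 145, 141, 142, 142, 142, 128, 131, 128, 129, 131, 133, 130, 122, 66, 67, 69, 73, 87, 102, 111, 121, 122, 123, 124, 124, 127, 130, 126, 126, 131, 122, 130]
270 [70, 71, 70, 71, 70, 70, 71, 72, 71, 70, 71, 71, 71, 71, 143, 148, 143, 140, 146, 141, 141, 142, 136, 126, 131, 128, 128, 130, 133, 130, 121, 67, 65, 66, 65, 66, 64, 64, 65, 65, 68, 69, 80, 95, 108, 120, 123, 123, 124, 124]
374 [103, 104, 105, 106, 105, 105, 108, 107, 103, 62, 59, 59, 59, 61, 130, 134, 132, 128, 131, 130, 134, 132, 130, 127, 132, 131, 132, 132, 132, 133, 124, 67, 65, 65, 66, 66, 65, 65, 65, 66, 69, 77, 111, 160, 112, 121, 122, 124, 124, 176]
```

```bash
python3 -m creep '[[-1,[1,0,0],0],[-1,[1.5,0,0],0],[-1,[0,0,0],0],[-1,[0,0,0],0],[-1,[1,0,0],0],[-1,[1.5,0,0],0],[-1,[0,0,0],0],[-1,[0,0,0],0],[-1,[0,0,0],0],[-1,[0,0,0],0]]' 6
python3 - <<'E'
from h import *
F=[]
for i in range(10):
    manip.camera('wrist'); F.append(manip.read_state()['wrist_force'][2])
print(np.mean(F),np.std(F))
im={n:manip.camera(n)[...,::-1] for n in('wrist','scene','top')}
for n in im: cv2.imwrite(f'pics/{n}8.png',im[n])
a=cv2.resize(im['wrist'][130:430,220:420],(400,600),interpolation=cv2.INTER_CUBIC); b=cv2.resize(im['scene'][180:280,300:433],(400,300),interpolation=cv2.INTER_CUBIC); c=cv2.resize(im['top'][190:270,240:347],(400,300),interpolation=cv2.INTER_CUBIC)
cv2.imwrite('pics/c8.png',np.hstack([a,np.vstack([b,c])]))
g=cv2.cvtColor(im['wrist'],cv2.COLOR_BGR2GRAY)
for c in (266,374): print(c,g[130:280:3,c].tolist())
E
```

```text
clock: 15.3
eef_pos: [560.0, 143.9, 330.5]
eef_rot: [3.142, -0.0, 0.301]
wrist_force: [0.1, 0.0, -2.1]
finger_gap: 15.8
finger_force: 6.0
-2.961643489767755 0.40647302423628234
266 [70, 69, 71, 71, 71, 71, 70, 69, 69, 71, 71, 70, 114, 149, 147, 146, 149, 145, 145, 147, 145, 142, 142, 144, 129, 132, 133, 134, 128, 108, 65, 65, 69, 79, 94, 106, 116, 119, 118, 121, 120, 125, 139, 161, 156, 127, 126, 130, 121, 130]
374 [104, 103, 106, 106, 104, 106, 108, 106, 102, 62, 59, 59, 104, 135, 134, 133, 134, 128, 134, 136, 133, 130, 129, 135, 131, 136, 135, 133, 130, 111, 66, 65, 64, 65, 65, 64, 65, 65, 67, 80, 102, 156, 183, 129, 120, 120, 121, 124, 167, 189]
```

The edge of the back wall sits at tilt ≈42° and the weight is steady near the empty value. Carry the scoop back, then touch the lip down and drag it backwards while lowering so that it turns level.

```bash
python3 -m creep '[[-1,[-0.5,1,0],0],[-1,[-1.5,3,0],0],[-1,[-3,6,0],0],[-1,[-5,9,0],0],[-1,[-6.7,12,0],0],[-1,[-8.4,15,0],0],[-1,[-10,18,0],0],[-1,[-11.7,21,0],0],[-1,[-13.4,24,0],0],[-1,[-15,27,0],0],[-1,[-16.7,30,0],0],[-1,[-18.4,33,0],0]]' 10
python3 -m creep '[[-1,[-1.2,2.2,0],0],[-1,[-1.7,3.2,0],0],[-1,[-1.7,3.2,2],0],[-1,[-1.7,3.2,5],0],[-1,[-1.7,3.2,8],0],[-1,[-1.7,3.2,11],0],[-1,[-1.7,3.2,13],0],[-1,[-1.7,3.2,14],0],[-1,[-1.7,3.2,14],0]]'
python3 rel.py 475 -261.4 160 .301; python3 edge.py
```

```text
clock: 17.15
eef_pos: [480.6, -227.7, 330.7]
eef_rot: [3.141, -0.0, 0.301]
wrist_force: [0.6, -0.4, -3.3]
finger_gap: 16.2
finger_force: 10.0
clock: 18.05
eef_pos: [474.6, -261.2, 189.7]
eef_rot: [-3.14, 0.001, 0.301]
wrist_force: [1.1, 0.0, -2.4]
finger_gap: 16.2
finger_force: 10.0
shift [0.04 0.04 2.97] turn 0.0 | pos [ 474.6 -261.2  189.7] [-3.14e+00  1.00e-03  3.01e-01] gap 16.2 t 18.05 F [ 1.1  0.  -2.4] q [-0.57  0.31  1.58  0.    1.25  0.7 ]
funnel right edge [503.5542881   62.55666021 164.        ]
Fz -2.873167744645417 18.25 [ 475.3 -261.7  191.7]
[145, 142, 142, 144, 142, 138, 142, 139, 138, 142, 145, 145, 129, 74, 71, 70, 71, 70, 71, 75, 90, 105, 115, 128, 128, 130, 130, 130, 130, 127, 122, 116, 115, 115, 115, 115, 113, 114, 114, 114]
[145, 140, 143, 143, 141, 138, 143, 139, 139, 143, 145, 145, 130, 128, 125, 117, 107, 95, 87, 76, 73, 72, 71, 71, 73, 71, 70, 71, 70, 71, 71, 71, 72, 75, 87, 104, 96, 85, 84, 84]
[205, 204, 210, 206, 203, 197, 147, 143, 143, 145, 144, 145, 131, 75, 70, 69, 70, 71, 70, 72, 70, 72, 74, 81, 103, 183, 179, 129, 130, 130, 131, 134, 196, 165, 140, 129, 124, 122, 125, 125]
```

```bash
python3 -m creep '[[-1,[0,0,2],0],[-1,[0,0,3.5],0],[-1,[0.5,0,4.3],0],[-1,[1.5,0,4.7],0],[-1,[2.7,0,5.2],0],[-1,[4,0,5.7],0],[-1,[5.5,0,6.5],0],[-1,[7,0,7.3],0]]' 7
python3 rel.py 584 -227.6 80 .301
python3 -m creep '[[-1,[1,0,0.8],0],[-1,[2,0,1.7],0],[-1,[3.2,0,2.7],0],[-1,[4.2,0,3.5],0],[-1,[4.6,0,3.7],0],[-1,[4.6,0,3.7],0]]'
python3 rel.py 584 -227.6 80 .301; python3 edge.py
```

```text
clock: 19.05
eef_pos: [543.2, -240.2, 117.2]
eef_rot: [3.141, -0.0, 0.301]
wrist_force: [0.0, -0.2, -2.7]
finger_gap: 16.3
finger_force: 7.0
shift [4.27 0.01 3.72] turn 0.0 | pos [ 543.2 -240.2  117.2] [ 3.141 -0.     0.301] gap 16.3 t 19.05 F [ 0.  -0.2 -2.7] q [-0.48  0.49  1.5  -0.    1.15  0.79]
clock: 19.65
eef_pos: [586.4, -226.8, 80.2]
eef_rot: [3.141, -0.0, 0.301]
wrist_force: [-0.4, 0.7, -0.1]
finger_gap: 15.9
finger_force: 7.0
shift [-0.26  0.01  0.02] turn 0.0 | pos [ 586.4 -226.8   80.2] [ 3.141 -0.     0.301] gap 15.9 t 19.65 F [-0.4  0.7 -0.1] q [-0.43  0.61  1.41  0.    1.12  0.84]
funnel right edge [503.5542881   62.55666021 164.        ]
Fz -0.5467578901824597 19.85 [ 585.6 -227.2   80.4]
[84, 85, 86, 82, 75, 76, 75, 75, 75, 75, 76, 74, 73, 74, 77, 76, 76, 75, 75, 76, 75, 76, 76, 76, 76, 74, 75, 76, 76, 77, 87, 94, 93, 93, 158, 185, 111, 103, 112, 118]
[85, 86, 81, 76, 75, 74, 74, 75, 75, 76, 75, 76, 75, 75, 76, 75, 75, 75, 76, 75, 74, 75, 76, 76, 75, 75, 75, 76, 76, 87, 94, 93, 93, 93, 157, 165, 123, 97, 93, 94]
[122, 78, 74, 73, 74, 73, 76, 123, 124, 126, 84, 79, 75, 76, 76, 77, 77, 77, 96, 128, 128, 128, 127, 109, 76, 76, 76, 78, 77, 85, 95, 93, 93, 94, 161, 190, 92, 79, 79, 79]
```

```bash
python3 -m creep '[[-0.5,[0,0,0],0],[-0.3,[0,0,0],0],[0,[0,0,0],0],[0.2,[0,0,0],0],[0.3,[0,0,0],0],[0.3,[0,0,-1],0],[0.3,[0,0,-4],0],[0.3,[0,0,-8],0],[0.3,[0,0,-13],0],[0.3,[0,0,-18],0],[0.3,[0,0,-18],0]]'
python3 -m creep '[[0.3,[-2,5,-5],0],[0.3,[-6,10,-5],0],[0.3,[-10,14,-5],0],[0.3,[-10,14,-5],0],[0.3,[-10,14,-5],0],[0.3,[-10,14,-5],0]]'
python3 - <<'E'
from h import *
im={n:manip.camera(n)[...,::-1] for n in('wrist','scene','top')}
for n in im: cv2.imwrite(f'pics/{n}9.png',im[n])
rs=lambda i,s:cv2.resize(i,s,interpolation=cv2.INTER_CUBIC)
t,s=im['top'],im['scene']
top=np.hstack([rs(t[140:260,240:400],(400,300)),rs(s[200:320,265:425],(400,300))])
bot=np.hstack([rs(t[175:265,390:510],(400,300)),rs(s[155:245,190:310],(400,300))])
cv2.imwrite('pics/c9.png',np.vstack([top,bot]))
E
python3 rel.py 584 -227.6 80 .301
```

```text
clock: 20.95
eef_pos: [587.2, -227.7, 269.1]
eef_rot: [3.133, -0.009, 0.301]
wrist_force: [-0.1, 0.5, 0.3]
finger_gap: 61.3
finger_force: 0.0
clock: 21.55
eef_pos: [531.3, -390.7, 310.4]
eef_rot: [-3.141, -0.0, 0.3]
wrist_force: [-0.2, 0.4, 0.0]
finger_gap: 60.9
finger_force: 0.0
shift [  9.75 -13.89  23.06] turn 0.01 | pos [ 532.3 -389.3  310.6] [-3.142 -0.     0.302] gap 60.9 t 21.7 F [0.7 0.2 0.3] q [-0.69  0.52  1.01  0.    1.61  0.58]
```

View pics/c9.png

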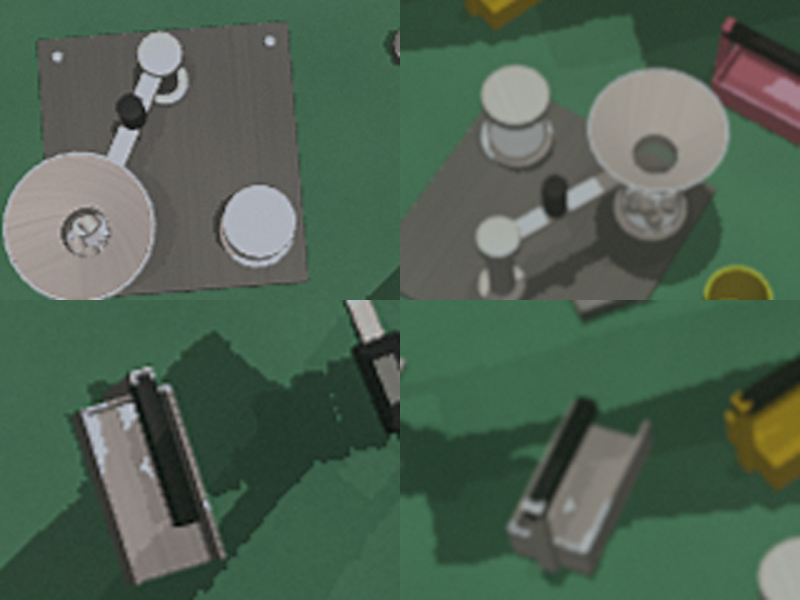

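The last mosaic shows the funnel over the open jar at its stop, with slugs inside the jar. The lidded jar is in place and the scoop stands empty and upright on the bench, with no stray slugs in view. Handing in.

```bash
python3 -c "
from cell import manip
print(manip.sign_off())"
```

```text
the job is handed in; nothing more can be done
None
```

The job is handed in at about 22 s of the 72 s: the funnel is at its stop over the open jar, the slugs were tipped through it into that jar, and the empty scoop stands upright on the bench, released. I could not count the six slugs one by one; that all six are in the jar rests on the scoop's drop in weight, the scoop looking empty, and no stray slugs in the last close-ups.

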